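# Clamp the specimen pot with the swing strap and cam lever

## Robot

A 6-joint arm with a two-finger parallel gripper is mounted at the origin on the work surface. World frame = base frame: x ahead of the robot, y to its left, z up, the work surface at z = 0. Lengths are in mm, angles in rad, forces in N, time in s.
With the tool pointing down it reaches from about 250 to 775 mm from the base axis. Payload 4 kg.
Tool frame: the origin (TCP) lies midway between the tips of the shut fingers; the grasp point (between the pads) lies r.pinch_z behind it (r.pinch_z is the distance from the TCP to the grasp point, in mm); z points along the fingers, y is the direction in which the jaws open and shut (so a half turn about z gives the same grasp; the last joint's range is limited). The gripper opens to 94 mm and grips with 3 to 60 N. Pads are 16 mm wide; open, the fingers measure 119 mm over their backs; the gripper's body (75 mm by 177 mm) begins 78 mm behind the grasp point.
Start: joints at [1.019, 0.087, 1.371, -0, 1.684, -0.103], TCP at [238.649, 495.547, 205.506] pointing down, gripper open.
Joint ranges: [-3.1, 3.1], [-0.76, 2.03], [0.27, 2.55], [-1.08, 4.22], [0.17, 2.65], [-2.57, 2.57]. Speed limits (rad/s): [2.79, 2.79, 3.14, 3.14, 3.14, 3.14].

## Interface

Orientations are given as a rotation vector (axis times angle).
In Python, from station import r gives the robot as it stands. The module is installed in compiled form; this text tells all that it offers.
- The arm moves only by the shell command python3 -m creep 'ROWS'. ROWS is JSON, a list of rows, each a list of 7 numbers: the shift along the tool's x, y, z in mm, then the turn, a rotation vector about the tool's x, y, z in rad, then the closure, from 0 (fully open) to 1 (shut). A call has 1 to 10 rows; each row shifts and turns the commanded pose from where the row before left it, along the tool's axes as they then stand; what a row does not reach is not made up. A row lasts 1/12 s, in which the tool goes at most 41.7 mm and 7.16 degrees, less where a joint would pass 70% of its speed; a pose out of reach is approached as far as the arm can. A call with a gripper value outside its range is refused whole. The fingers move at their own pace and stop on an object; the grip force is fixed at half the most. Time passes only in rows, so rows that do not move let the fingers close. It gives the time, the measured TCP pose, the force and the opening at its end, in the units of the state.
- r.read_state(): the state, without advancing time (a new reading comes with each control period).
- r.camera(name): name is "scene" or "side" or "wrist"; returns a dict with "pixels" (480x640x3 uint8, blue, green, red), "camera_matrix" (3x3 intrinsics, pixels), "R" (3x3) and "t" (3): a world point X has camera coordinates R X + t; the wrist camera has in their place "mount" (4x4, takes a point from camera to tool coordinates, whose origin is the TCP and whose axes are the flange's). Camera axes: x right, y down, z forward; pixel columns grow to the right and rows downward; lengths in mm; the calibration is good to about 2 mm. A picture is of the moment at which its call begins: read the wrist's pose just before it. There is no depth.
- r.hand_in(): hands the job in, once; it reports no verdict.
The state is a dict: "time": time; "qpos": joint angles; "dq": joint speeds; "joint_torque": joint torques, N m; "eef_pos": TCP position; "tool_rot": TCP orientation; "force": force on the tool from outside, world axes, zero at the start; "ft_torque": the same for the moment, N m; "gripper_width": finger opening in mm.
Only numpy, scipy, OpenCV 4.12 (cv2) and the standard library are available. Lean on these libraries where they do the work, as an engineer would, in place of code of your own. Each camera call takes 0.05 s, during which the arm holds its last target. There are 200 camera calls.

## Task

The lidded black pot stands in the clamp fixture: push the steel strap round by its upright tab until it lies fully over the lid and against its stop, then push the cam lever all the way down so that the pot is clamped. Only push with the fingers, without forcing the parts: do not pick up the pot or anything else, leave the lever up until the strap is over, and do not disturb the other things on the bench.

Things in the scene. Friction and masses are not known exactly. Their poses are not given: they have to be found in the camera images.
- fixture: Clamp fixture fixed to the bench: base plate 130 (x) x 300 (y) x 12 mm. Origin on the bench under the pot's centre, z up. In its frame the strap's pivot post is at y = +85 mm, the dark keeper post with the cam lever at y = -95 mm; the keeper's cheek (x = 18 to 26 mm, y = -82 to -108, top z = 130) is the strap's stop on the +x side. The open strap lies on the -x side, towards the robot.
- pot: Black plastic pot with a flat grey lid, loose, standing upright in the low nest of the fixture at its origin: 75 mm tall, 88 to 92 mm across at rim and lid, 175 to 350 g. Origin at the centre of its underside, 12 mm above the bench; lid top 87 mm above the bench.
- strap (a joint): Angle of the swing strap about its vertical pivot, rad. 0 = fully over the lid on its stop (points along the fixture's -y); grows as it opens towards the fixture's -x (at 1.57 it points along -x). Closing is counter-clockwise from above. Range 0 to 1.9, starts at 1.1 to 1.7. Stiff hinge, stays where left; about 1.2 N at the tab moves it.
- strap_bar: The swing strap: steel bar 24 mm wide, 6 mm thick, from 14 mm behind the pivot to 182 mm beyond, top face 100 mm above the bench, round 40 mm rubber pad underneath that clears the lid by 2.8 mm. Origin on the pivot axis at its underside; runs along its own -y; its -x side is the trailing side, pushed to close it. Pushing the lever down sinks it by up to 3.5 mm, pressing the pad on the lid.
- strap_pivot (a point): Point on the strap's vertical pivot axis, at the bar's top face (100 mm above the bench).
- push_tab (a point): Centre of the pushing face of the strap's upright tab: steel plate 4 mm thick, 46 mm long (82 to 128 mm from the pivot), on the bar's trailing edge, 100 to 132 mm above the bench. The point is 105 mm along the bar, 12 mm off its centre line, 115 mm above the bench. Push along the point's +x, following the arc about the pivot; finger tips 6 to 10 mm above the bar's top face clear the lid.
- lever (a joint): Angle of the cam lever about its horizontal hinge, rad. 0 = up (60 degrees above level, leaning outward, along the fixture's -y); grows as it is pushed down and outward; 1.0 = fully down on its stop, almost level. Starts between 0 and 0.2; stays where it is left; about 4 N at the grip moves it.
- lever_hinge (a point): Centre of the cam lever's hinge, 115.5 mm above the bench at the fixture's y = -95 mm; the hinge axis is along the fixture's x.
- lever_tip (a point): Outer end of the cam lever on its centre line, 105 mm from the hinge. The outer part of the lever, from 43 to 105 mm from the hinge, is a round black grip 18 mm thick.
- spare_pot: Bystander: black pot upside down, 88 mm across, 69 mm tall, origin at its underside.
- spare_lid: Bystander: grey lid lying on the bench, 92 mm across, 9 mm thick, origin at its underside.
- spatula: Bystander: spatula lying on the bench, 170 mm long.
- pot_stack: Bystander: stack of six nested black pots upside down, 88 mm across, 139 mm tall.
- label_roll: Bystander: paper label roll, 90 mm across, 40 mm tall.
- jar: Bystander: clear jar with white cap, 70 mm across, 100 mm tall.
- carton: Bystander: small cardboard carton 100 x 80 x 70 mm.

How it is judged:
By the outcome, as a careful person would: the job done as asked, in the order asked, and still so for the second after the job is handed in, with the robot touching nothing.
It also fails if it takes over 48 s, if anything falls off the work surface, if the arm or the gripper's body presses on something with over 40 N, if the wrist force passes 120 N, or if a joint passes its speed limit or range.

## Working session

There is one attempt and no reset: what is moved stays moved. The work goes in short steps, Python scripts to look and compute and a shell command to move; the robot and the scene stay as the last step left them, time stands still between calls to the robot, and variables do not carry over. Pictures are saved under pics/ and viewed, about 8 in all and at most 12, crops included, and the job is handed in when it is done.

```bash
mkdir -p pics
python3 - <<'E'
from station import r
import cv2,numpy as np
print(r.read_state(), r.pinch_z)
for n in("scene","side"):
    c=r.camera(n);cv2.imwrite(f"pics/{n}0.png",c["pixels"]);np.savez(f"{n}.npz",K=c["camera_matrix"],R=c["R"],t=c["t"])
    print(n,c["camera_matrix"],-np.array(c["R"]).T@c["t"])
E
```

```text
{'time': 0.0, 'qpos': array([ 1.01891498e+00,  8.79723146e-02,  1.37224133e+00,  7.07893778e-06,
        1.68359121e+00, -1.03110287e-01]), 'dq': array([ 0.00044704,  0.00040818, -0.00050067, -0.00041017, -0.00093946,
       -0.00049786]), 'joint_torque': array([-4.06255663e-05, -3.40173733e+01, -3.02430582e+01,  7.17505161e-02,
        3.27609479e-02, -1.97909148e-04]), 'eef_pos': array([238.3427323 , 495.07078058, 204.30127107]), 'tool_rot': array([-0.698866  , -3.06213445,  0.00328593]), 'force': array([ 0.08035664, -0.30135175, -0.55903654]), 'ft_torque': array([ 0.00547392, -0.05432836, -0.00692174]), 'gripper_width': 93.72551108660674} 18.8
scene [[460.59259116   0.         316.74154752]
 [  0.         460.59259116 241.99477931]
 [  0.           0.           1.        ]] [1193.98124128 -717.8808265   800.33499629]
side [[520.05502628   0.         316.4705729 ]
 [  0.         520.05502628 231.88529772]
 [  0.           0.           1.        ]] [ 373.83228392 -876.69493099  963.19947848]
```

View pics/scene0.png

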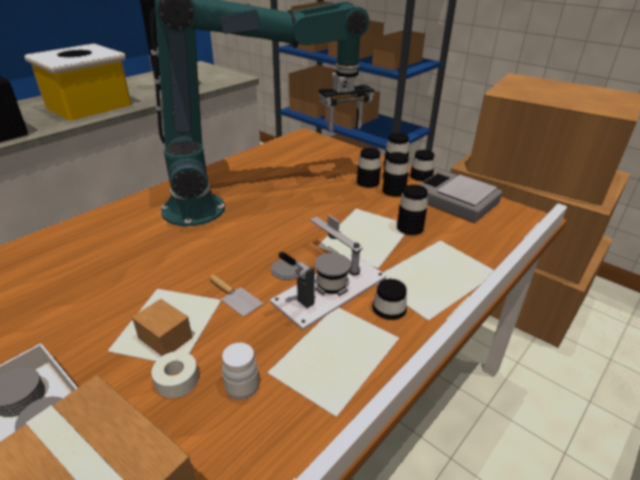

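View pics/side0.png

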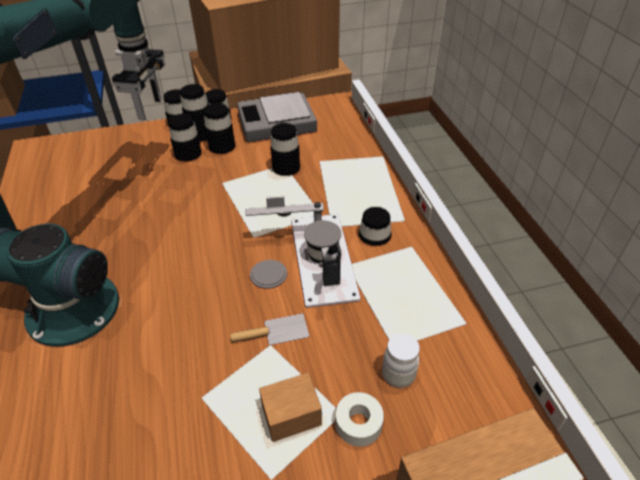

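The side view shows the fixture at about (322, 250), with the strap open towards the robot (tip at (248, 212), pivot at (318, 207)). The scene view shows the same fixture at about (330, 280). I'll zoom in on both.

Run:
```python
import cv2,numpy as np
a=cv2.imread("pics/side0.png")[190:310,240:370]
b=cv2.imread("pics/scene0.png")[205:325,265:395]
f=lambda i:cv2.resize(i,None,fx=5,fy=5,interpolation=cv2.INTER_CUBIC)[:, :]
cv2.imwrite("pics/sz.png",f(a));cv2.imwrite("pics/cz.png",f(b))
```

```text
(no output)
```

View pics/sz.png

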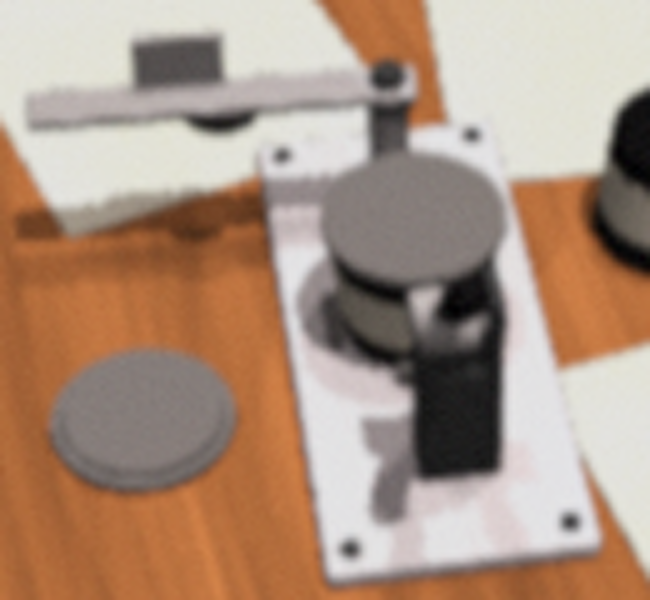

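View pics/cz.png

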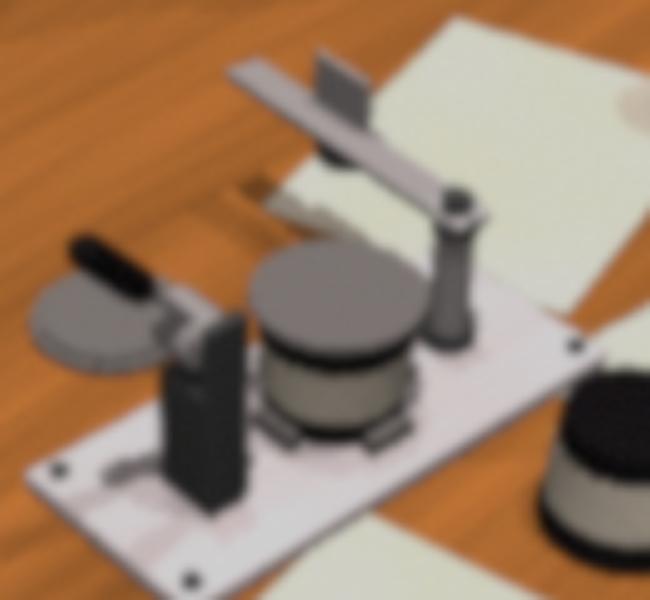

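```bash
cat > h.py <<'E'
import numpy as np
def ray(n,u,v):
    d=np.load(n+".npz");C=-d["R"].T@d["t"];w=d["R"].T@np.linalg.solve(d["K"],[u,v,1.]);return C,w
def plane(n,u,v,z):
    C,w=ray(n,u,v);return C+w*(z-C[2])/w[2]
S=lambda x,y,z:plane("side",240+x/5-.4,190+y/5-.4,z)
Q=lambda x,y,z:plane("scene",265+x/5-.4,205+y/5-.4,z)
E
python3 - <<'E'
from h import *
np.set_printoptions(precision=1,suppress=True)
s=np.array([S(*p,12) for p in((281,155),(472,135),(570,522),(349,549))]);c=s.mean(0)
print(s,"centre side",c); d=s[:2].mean(0)-s[2:].mean(0);a=np.arctan2(d[1],d[0]);print("yaw fixture y dir",np.degrees(a),np.hypot(*d[:2]))
q=np.array([Q(*p,12) for p in((60,470),(191,581),(576,346))]);print("scene",q,"centre",(q[0]+q[2])/2)
print("lid side",S(412,217,87),"scene",Q(340,297,87))
print("pivot", S(388,80,104),Q(457,200,104))
print("bar tip mid top", S(28,104,100),Q(240,70,100))
print("lever tip scene: z150..205",Q(80,243,160),Q(80,243,200))
print("tab top corners S",S(133,40,132),S(222,36,132),"Q",Q(318,52,132),Q(369,93,132))
E
```

```text
[[ 567.9  144.7   12. ]
 [ 671.8  132.4   12. ]
 [ 641.3 -140.2   12. ]
 [ 537.3 -128.4   12. ]] centre side [604.6   2.1  12. ]
yaw fixture y dir 83.61797159991994 274.53597150186977
scene [[ 536.3 -129.3   12. ]
 [ 639.7 -141.7   12. ]
 [ 670.5  131.1   12. ]] centre [603.4   0.9  12. ]
lid side [603.9   3.6  87. ] scene [609.    1.3  87. ]
pivot [613.7  85.9 104. ] [614.1  89.4 104. ]
bar tip mid top [435.7 121.4 100. ] [439.4 111.5 100. ]
lever tip scene: z150..205 [ 552.4 -123.5  160. ] [ 592.5 -160.7  200. ]
tab top corners S [491.4 118.  132. ] [534.8 109.1 132. ] Q [492.9 116.9 132. ] [540.6 103.7 132. ]
```

```bash
python3 -m creep '[[0,0,0,0,0,0.1234,1],[0,0,0,0,0,0.1234,1],[0,0,0,0,0,0.1234,1],[0,0,0,0,0,0.1234,1],[0,0,0,0,0,0.1234,1],[0,0,0,0,0,0.1234,1],[0,0,0,0,0,0.1234,1],[0,0,0,0,0,0.1234,1],[0,0,0,0,0,0.1234,1],[0,0,0,0,0,0.1234,1]]'
python3 -m creep '[[-25,25,0,0,0,0,1],[-25,25,0,0,0,0,1],[-25,25,0,0,0,0,1],[-25,25,0,0,0,0,1],[-25,25,0,0,0,0,1],[-25,25,0,0,0,0,1],[-25,25,0,0,0,0,1],[-25,25,0,0,0,0,1],[-25,25,0,0,0,0,1],[-25,25,0,0,0,0,1]]'
cat >> h.py <<'E'
O=np.array([604,1.5,0]);ex=np.array([.9938,-.1115,0]);ey=np.array([.1115,.9938,0])
def fx(p): p=np.asarray(p)-O;return np.round([p@ex,p@ey,p[2]],1)
def st():
    from station import r
    from scipy.spatial.transform import Rotation as T
    s=r.read_state();R=T.from_rotvec(s["tool_rot"]).as_matrix();f=s["force"]
    print(s["time"],"fixture pos",fx(s["eef_pos"]),"tool y in fix",R[:,1]@ex,R[:,1]@ey,"F fix",np.round([f@ex,f@ey,f[2]],1),s["gripper_width"])
    return s
E
python3 -c "from h import *;st()"
```

```text
time: 0.93
eef_pos: [238.5, 495.2, 204.8]
tool_rot: [2.348, 2.086, -0.002]
force: [0.5, 0.4, -0.9]
gripper_width: 30.5
time: 1.77
eef_pos: [459.7, 217.5, 205.0]
tool_rot: [-2.342, -2.093, 0.001]
force: [0.8, -0.2, -0.3]
gripper_width: 0.6
1.7667 fixture pos [-167.5  198.6  205. ] tool y in fix 1.0000350947629448 -0.0002884617782220181 F fix [ 0.8 -0.1 -0.3] 0.5850612910810113
```

```bash
python3 -m creep '[[-20,21,0,0,0,0,1],[-20,21,0,0,0,0,1],[-20,21,0,0,0,0,1],[0,0,20,0,0,0,1],[0,0,20,0,0,0,1],[0,0,20,0,0,0,1],[0,0,18,0,0,0,1],[0,0,18,0,0,0,1],[0,0,0,0,0,0,1]]'
python3 - <<'E'
from h import *
from station import r
import cv2
st()
c=r.camera("side");cv2.imwrite("pics/s1.png",c["pixels"])
a=c["pixels"][170:310,220:370];b=r.camera("scene")["pixels"][190:330,255:405]
o=np.hstack([cv2.resize(i,(400,373),interpolation=cv2.INTER_CUBIC) for i in(a,b)]);cv2.imwrite("pics/v1.png",o)
E
```

```text
time: 2.52
eef_pos: [511.8, 151.8, 104.4]
tool_rot: [-2.339, -2.09, 0.013]
force: [-1.6, -1.0, -1.6]
gripper_width: 0.4
2.5167 fixture pos [-108.3  139.1  104.4] tool y in fix 0.9999933843512296 -0.0005165623609459887 F fix [-1.5 -1.2 -1.6] 0.4322467034291559
```

View pics/v1.png

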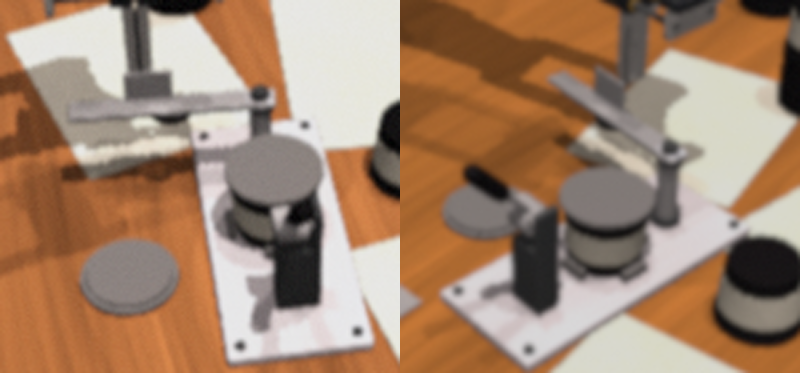

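Both views show the shut fingers behind the tab and the lever still up. Next I'll raise the tip 4 mm and come up to the tab.

```bash
python3 -m creep '[[-8,0,-4,0,0,0,1],[-8,0,0,0,0,0,1],[-6,0,0,0,0,0,1],[0,0,0,0,0,0,1],[0,0,0,0,0,0,1]]' ; python3 -c "from h import *;st()"
```

```text
time: 3.03
eef_pos: [513.0, 130.1, 114.3]
tool_rot: [2.343, 2.092, 0.002]
force: [0.0, -0.3, -0.1]
gripper_width: 0.5
3.0333 fixture pos [-104.8  117.6  114.3] tool y in fix 1.0000330679652145 -0.0015347320123587436 F fix [ 0.1 -0.3 -0.1] 0.5410820194547525
```

```bash
python3 -m creep '[[-6,0,6,0,0,0,1],[-6,-1,0,0,0,0,1],[-6,-1,0,0,0,0,1],[-6,0,0,0,0,0,1],[-5,0,0,0,0,0,1],[-7,0,0,0,0,0,1],[-7,0,0,0,0,0,1],[-6,1,0,0,0,0,1],[0,0,0,0,0,0,1]]' ; python3 -c "from h import *;st()"
```

```text
time: 3.78
eef_pos: [506.0, 80.6, 107.5]
tool_rot: [2.343, 2.092, -0.001]
force: [0.0, 0.3, -0.4]
gripper_width: 0.6
3.7833 fixture pos [-106.2   67.7  107.5] tool y in fix 1.0000338578313652 -0.0017164135498493546 F fix [-0.   0.3 -0.4] 0.5773291110981769
```

```bash
python3 -m creep '[[-6,1,0,0,0,0,1],[-6,2,0,0,0,0,1],[-6,2,0,0,0,0,1],[-6,2,0,0,0,0,1],[-6,3,0,0,0,0,1],[-6,3,0,0,0,0,1]]'
cat >> h.py <<'E'
def look(n,z=0):
    from station import r
    import cv2
    st()
    a=r.camera("side")["pixels"][170:310,220:370];b=r.camera("scene")["pixels"][190:330,255:405]
    cv2.imwrite(f"pics/{n}.png",np.hstack([cv2.resize(i,(400,373),interpolation=cv2.INTER_CUBIC) for i in(a,b)]))
E
python3 -c "from h import *;look('v2')"
```

```text
time: 4.28
eef_pos: [515.1, 44.2, 107.4]
tool_rot: [-2.342, -2.093, 0.0]
force: [-0.2, 1.0, 0.4]
gripper_width: 0.4
4.2833 fixture pos [-93.1  32.5 107.4] tool y in fix 1.0000352565694328 -0.00028343283442591407 F fix [-0.3  0.9  0.4] 0.3991058666369903
```

View pics/v2.png

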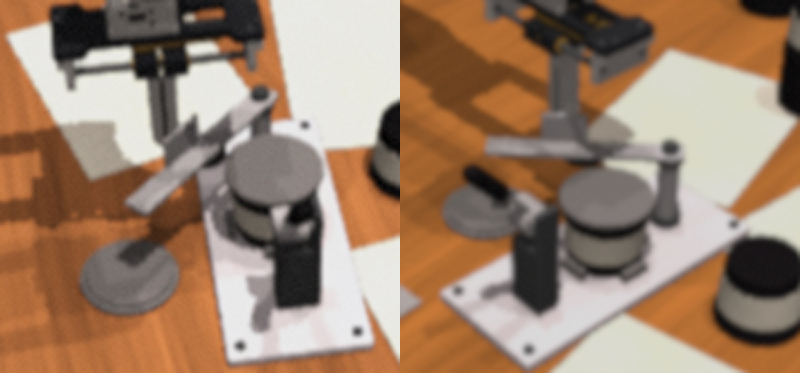

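The strap follows the finger and now stands at about 45°. I'll continue along the arc.

```bash
python3 -m creep '[[-6,4,0,0,0,0,1],[-6,4,0,0,0,0,1],[-6,4,0,0,0,0,1],[-5,5,0,0,0,0,1],[-5,5,0,0,0,0,1],[-5,6,0,0,0,0,1],[-4,6,0,0,0,0,1],[-4,6,0,0,0,0,1],[-3,7,0,0,0,0,1]]' ; python3 -c "from h import *;st()"
python3 -m creep '[[-2,5,0,0,0,0,1],[-2,5,0,0,0,0,1],[-2,4,0,0,0,0,1],[-1,3,0,0,0,0,1],[0,0,0,0,0,0,1]]' ; python3 -c "from h import *;st()"
```

```text
time: 5.13
eef_pos: [557.2, -4.8, 107.4]
tool_rot: [-2.342, -2.093, 0.0]
force: [-0.7, 0.6, 0.3]
gripper_width: 0.8
5.1333 fixture pos [-45.8 -11.4 107.4] tool y in fix 1.0000351386714093 -0.000537506510623736 F fix [-0.8  0.5  0.3] 0.8417128022771582
time: 5.55
eef_pos: [573.5, -13.4, 107.4]
tool_rot: [2.342, 2.093, -0.0]
force: [-0.5, 0.6, -0.4]
gripper_width: 0.4
5.55 fixture pos [-28.6 -18.3 107.4] tool y in fix 1.0000351065438733 -0.0005308346728639652 F fix [-0.6  0.6 -0.4] 0.37365022193933656
```

Small steps from here, until the force shows the stop.

```bash
python3 -m creep '[[0,2,0,0,0,0,1],[0,2,0,0,0,0,1],[0,0,0,0,0,0,1]]' ; python3 -c "from h import *;st()"
python3 -m creep '[[0,1.5,0,0,0,0,1],[0,0,0,0,0,0,1]]' ; python3 -c "from h import *;look('v3')"
```

```text
time: 5.8
eef_pos: [577.0, -13.7, 107.5]
tool_rot: [2.342, 2.093, -0.0]
force: [-0.1, -0.8, -0.1]
gripper_width: 0.4
5.8 fixture pos [-25.1 -18.1 107.5] tool y in fix 1.0000352772471894 -0.0003521519803298461 F fix [-0.  -0.8 -0.1] 0.4479706594018179
time: 5.97
eef_pos: [578.4, -13.7, 107.5]
tool_rot: [2.342, 2.094, -0.0]
force: [-0.9, -0.1, 0.1]
gripper_width: 0.7
5.9667 fixture pos [-23.8 -18.  107.5] tool y in fix 1.0000353096256216 -0.0002621764401947411 F fix [-0.9 -0.2  0.1] 0.695804065708214
```

View pics/v3.png

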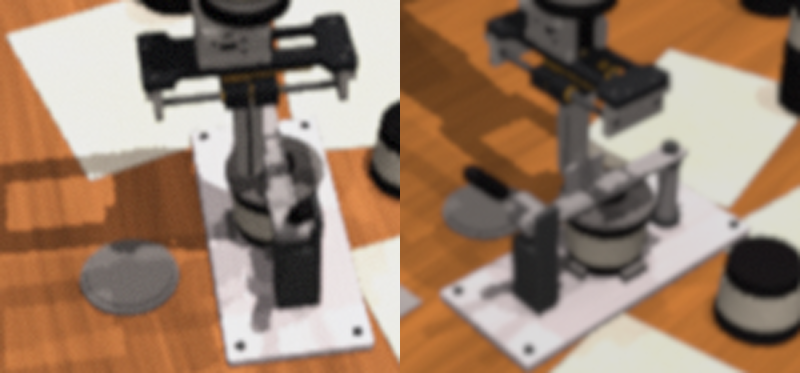

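```bash
for i in 1; do python3 -m creep '[[0,1.5,0,0,0,0,1],[0,0,0,0,0,0,1]]'|tail -2; python3 -c "from h import *;st()"
python3 -m creep '[[0,1.5,0,0,0,0,1],[0,0,0,0,0,0,1]]'|tail -2; python3 -c "from h import *;st()"; done
```

```text
force: [-1.4, -1.4, 0.3]
gripper_width: 0.4
6.2333 fixture pos [-22.3 -18.  107.5] tool y in fix 1.000035263299517 -0.00027323736738981373 F fix [-1.2 -1.6  0.3] 0.4452515710007089
force: [-3.6, -0.2, 0.8]
gripper_width: 0.3
6.4 fixture pos [-21.5 -18.1 107.2] tool y in fix 1.0000332349919667 -0.00032297991007554437 F fix [-3.6 -0.6  0.8] 0.25489249558770405
```

```bash
python3 -m creep '[[0,1,0,0,0,0,1],[0,0,0,0,0,0,1]]'|tail -2; python3 -c "from h import *;st()"
python3 -m creep '[[0,1,0,0,0,0,1],[0,0,0,0,0,0,1],[0,0,0,0,0,0,1]]'|tail -2; python3 -c "from h import *;st()"
```

```text
force: [-5.7, -1.4, 0.6]
gripper_width: 0.7
6.5667 fixture pos [-20.8 -18.2 107.2] tool y in fix 1.0000315960109287 -0.0003124674287790529 F fix [-5.5 -2.   0.6] 0.6835283391614141
force: [-7.8, -1.0, 1.1]
gripper_width: 0.7
6.8167 fixture pos [-20.3 -18.3 107.1] tool y in fix 1.0000281499086163 -0.0003706987481200719 F fix [-7.6 -1.8  1.1] 0.7128888776672421
```

The strap is on its stop: 7.6 N reaction and no further travel. I'll back off, rise, and move over to the lever.

```bash
python3 -m creep '[[0,-5,0,0,0,0,1],[0,-5,0,0,0,0,1],[0,0,-20,0,0,0,1],[0,0,-25,0,0,0,1],[0,0,-25,0,0,0,1],[0,0,-25,0,0,0,1],[0,0,-25,0,0,0,1],[0,0,0,0,0,0,1]]'
python3 -m creep '[[-20,7,0,0,0,0,1],[-20,7,0,0,0,0,1],[-20,7,0,0,0,0,1],[-20,7,0,0,0,0,1],[-5,0,0,0,0,0,1],[0,0,0,0,0,0,1],[0,0,0,0,0,0,1]]'; python3 -c "from h import *;look('v4')"
```

```text
time: 7.48
eef_pos: [576.6, -13.0, 234.7]
tool_rot: [2.334, 2.087, 0.016]
force: [0.4, -0.2, 2.1]
gripper_width: 0.5
time: 8.07
eef_pos: [591.6, -100.0, 227.0]
tool_rot: [-2.342, -2.093, -0.001]
force: [-0.0, 0.6, -0.3]
gripper_width: 0.9
8.0667 fixture pos [  -1.  -102.2  227. ] tool y in fix 1.00003527684129 -0.00029963924375502765 F fix [-0.1  0.6 -0.3] 0.9140292094517761
```

View pics/v4.png

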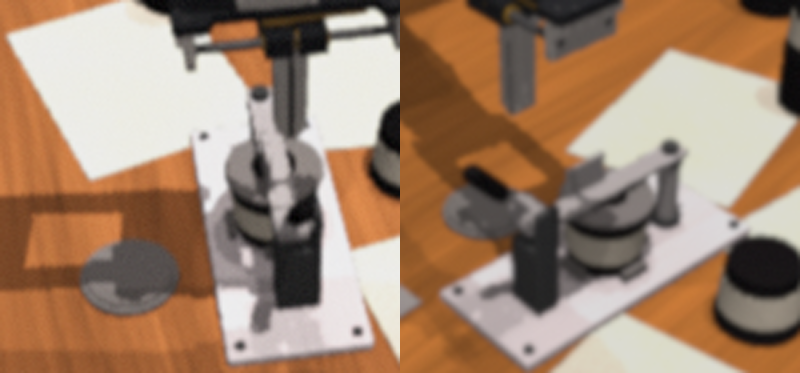

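The strap lies over the lid into the keeper and the lever is still up. Lowering to the inner side of the grip now.

```bash
python3 -m creep '[[-2,0,10,0,0,0,1],[-2,0,10,0,0,0,1],[-1,1,10,0,0,0,1],[0,0,10,0,0,0,1],[0,0,0,0,0,0,1],[0,0,0,0,0,0,1]]'; python3 -c "from h import *;st()"
python3 -m creep '[[-5,0,1,0,0,0,1],[-5,0,2,0,0,0,1],[-5,0,2,0,0,0,1],[-5,0,3,0,0,0,1],[0,0,0,0,0,0,1]]'; python3 -c "from h import *;st()"
```

```text
time: 8.67
eef_pos: [591.4, -105.4, 185.8]
tool_rot: [-2.34, -2.092, 0.002]
force: [-0.3, 0.7, 0.4]
gripper_width: 0.3
8.6667 fixture pos [  -0.6 -107.7  185.8] tool y in fix 1.000030895306778 -0.000170380716884384 F fix [-0.4  0.6  0.4] 0.29124426844362644
time: 9.08
eef_pos: [590.1, -126.6, 179.5]
tool_rot: [2.343, 2.092, 0.001]
force: [0.5, 0.3, 1.0]
gripper_width: 0.3
9.0833 fixture pos [   0.4 -128.8  179.5] tool y in fix 1.0000339751850629 -0.0014367986443604291 F fix [0.5 0.3 1. ] 0.31791660548334455
```

```bash
python3 -m creep '[[-5,0,4,0,0,0,1],[-5,0,5,0,0,0,1],[0,0,0,0,0,0,1]]'|tail -2; python3 -c "from h import *;st()"
python3 -m creep '[[-4,0,5,0,0,0,1],[-5,0,5,0,0,0,1],[-3,0,5,0,0,0,1],[-4,0,6,0,0,0,1],[0,0,0,0,0,0,1]]'|tail -2; python3 -c "from h import *;look('v5')"
```

```text
force: [0.6, -0.5, 1.9]
gripper_width: 0.5
9.3333 fixture pos [   0.4 -139.   170.1] tool y in fix 1.000034430905199 -0.0011202442191628932 F fix [ 0.7 -0.4  1.9] 0.512685512565826
force: [1.1, 0.1, 1.3]
gripper_width: 0.0
9.75 fixture pos [-1.000e-01 -1.547e+02  1.475e+02] tool y in fix 1.0000336419302245 -0.0010235947098258809 F fix [1.1 0.2 1.3] 0.00044137274884828524
```

View pics/v5.png

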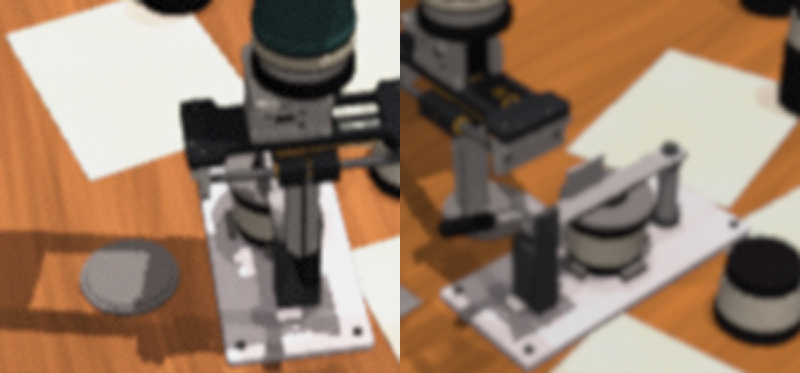

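The lever is going down under the fingertip and the strap stays in place. I'll continue to the stop.

```bash
python3 -m creep '[[-2,0,5,0,0,0,1],[-2,0,5,0,0,0,1],[-1,0,4,0,0,0,1],[0,0,0,0,0,0,1]]'|tail -2; python3 -c "from h import *;st()"
python3 -m creep '[[-1,0,3,0,0,0,1],[0,0,2,0,0,0,1],[0,0,0,0,0,0,1]]'|tail -2; python3 -c "from h import *;st()"
```

```text
force: [-0.0, 0.3, 0.3]
gripper_width: 0.9
10.1833 fixture pos [  -0.4 -159.1  134.2] tool y in fix 1.0000338691147517 -0.0004564796500232214 F fix [-0.   0.3  0.3] 0.9363688087836005
force: [-0.7, 0.1, 1.3]
gripper_width: 0.7
10.4333 fixture pos [-1.000e-01 -1.601e+02  1.300e+02] tool y in fix 1.000035035815188 -0.00038193417518925184 F fix [-0.8  0.   1.3] 0.7173494657933552
```

```bash
python3 -m creep '[[0,0,2,0,0,0,1],[0,0,0,0,0,0,1]]'|tail -2; python3 -c "from h import *;st()"
python3 -m creep '[[0,0,2,0,0,0,1],[0,0,0,0,0,0,1]]'|tail -2; python3 -c "from h import *;st()"
```

```text
force: [-1.5, -0.2, 3.0]
gripper_width: 0.3
10.6 fixture pos [ 1.000e-01 -1.603e+02  1.284e+02] tool y in fix 1.0000352120532623 -0.0005058412043020362 F fix [-1.5 -0.4  3. ] 0.315013397271591
force: [-4.1, 0.0, 7.2]
gripper_width: 0.6
10.7667 fixture pos [   0.3 -160.3  127.8] tool y in fix 1.0000347297539791 -0.0004399076777580799 F fix [-4.1 -0.5  7.2] 0.6415810284405066
```

```bash
python3 -m creep '[[0,0,1.5,0,0,0,1],[0,0,0,0,0,0,1]]'|tail -2; python3 -c "from h import *;st()"
python3 -m creep '[[0,0,1.5,0,0,0,1],[0,0,0,0,0,0,1],[0,0,0,0,0,0,1]]'|tail -2; python3 -c "from h import *;st()"
```

```text
force: [-4.3, 1.1, 10.6]
gripper_width: 0.3
10.9333 fixture pos [   0.4 -160.4  127.7] tool y in fix 1.000033416302539 -0.00039969407412557463 F fix [-4.4  0.6 10.6] 0.3182279528722946
force: [-6.6, 1.6, 15.0]
gripper_width: 0.9
11.1833 fixture pos [   0.4 -160.4  127.5] tool y in fix 1.0000315632542194 -0.00036756683823445147 F fix [-6.7  0.9 15. ] 0.9221683400232379
```

Firm stop: 15 N with only 0.2 mm of travel, at the predicted height for fully down (z about 128). I'll retreat upward and take a last look.

```bash
python3 -m creep '[[0,0,-5,0,0,0,1],[0,0,-20,0,0,0,1],[0,0,-30,0,0,0,1],[0,0,-30,0,0,0,1],[0,-30,-10,0,0,0,1],[0,-35,0,0,0,0,1],[0,-35,0,0,0,0,1],[0,-35,0,0,0,0,1],[0,0,0,0,0,0,1],[0,0,0,0,0,0,1]]'; python3 -c "from h import *;look('v6')"
```

```text
time: 12.02
eef_pos: [451.4, -142.1, 218.1]
tool_rot: [2.342, 2.092, 0.001]
force: [-0.9, -0.4, 1.1]
gripper_width: 0.6
12.0167 fixture pos [-135.7 -159.7  218.1] tool y in fix 1.0000342447968158 -0.0009714397379686063 F fix [-0.9 -0.5  1.1] 0.5918908750502301
```

View pics/v6.png

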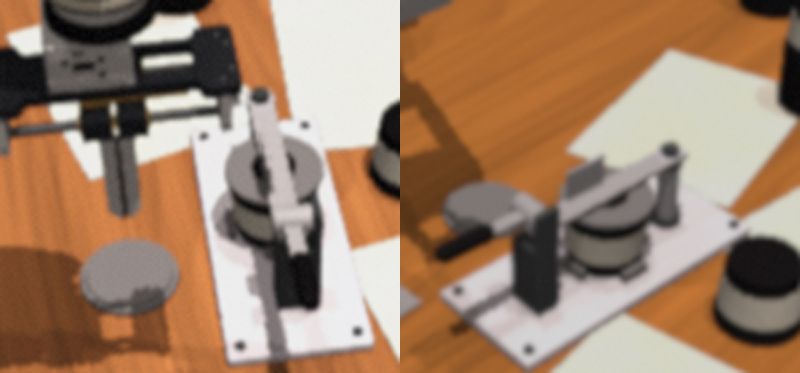

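Run:
```python
from h import *
print("lever tip",fx(plane("scene",255+38*.375,190+254*.375,120)))
g=lambda x,y,z:fx(plane("side",220+x*.375,170+y*.375,z))
print("bar centre near pivot/near keeper",g(260,97,97),g(279,180,97),"lid",g(273,172,87))
from station import r; r.hand_in()
```

```text
lever tip [  -0.9 -192.7  120. ]
bar centre near pivot/near keeper [ 1.6 89.8 97. ] [  2.  -24.5  97. ] lid [-0.2 -3.3 87. ]
the job is handed in; nothing more can be done
```

The pot is clamped: the strap lies over the lid on its stop, and the cam lever is pushed fully down. I handed the job in at about 12 s, and no verdict is reported.

- **Strap:** I pushed it round by its tab with the shut fingers until it met its stop, with a 7.6 N reaction and almost no further travel. In the last picture its centre line is parallel to the fixture's y axis, about 2 mm off, which is within the calibration error.
- **Lever:** Only after that did I push it down. It met its stop at 15 N with 0.2 mm of travel, at the height expected for fully down. In the last picture its end is at about y = -193 mm on the fixture; -200 mm was expected. I put the 7 mm down to reading blurred pixels on the rounded grip.
- **Surroundings:** The lid centre reads within about 3 mm of the fixture's origin. The spare lid and spare pot look unmoved. The last picture was a crop round the fixture, so I did not check the items further out, but the arm did not work near them.

The arm ended clear of everything, at z = 218 mm. The largest force reading at the tool was about 16 N.

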